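# Pour walnuts from a measuring cup into the striped bowl

## Robot

A 6-joint arm with a two-finger parallel gripper is mounted at the origin on the work surface. World frame = base frame: x ahead of the robot, y to its left, z up, the work surface at z = 0. Lengths are in mm, angles in rad, forces in N, time in s.
With the tool pointing down it reaches from about 350 to 975 mm from the base axis. Payload 7.1 kg.
Tool frame: the origin (TCP) lies at the very end of the fingers, on their centre line; the grasp point (between the pads) lies 19 mm behind it; z points along the fingers, y is the line along which they close (so a half turn about z gives the same grasp; the last joint's range is limited). The gripper opens to 88 mm and grips with 3 to 60 N. Pads are 20 mm wide; open, the fingers measure 115 mm over their backs; the gripper's body (75 mm by 178 mm) begins 61 mm behind the grasp point.
Start: joints at [-1.228, 0.423, 1.63, -0, 1.089, -0.019], TCP at [221.24, -584.515, 222.675] pointing down, gripper open.
Joint ranges: [-3, 3], [-0.9, 2.11], [0.09, 2.58], [-1.31, 4.45], [0.11, 2.69], [-2.54, 2.54]. Speed limits (rad/s): [2.39, 2.39, 3.01, 3.14, 3.14, 3.14].

## Interface

Orientations are given as a rotation vector (axis times angle).
In Python, from workcell import sensors, imaging, close_job gives the robot as it stands. The module is installed in compiled form; this text tells all that it offers.
- The arm moves only by the tool servo_tool, never from a script. Its argument "steps" is a list of rows, each a list of 3 entries, a list of its own where there are three numbers: the shift along the world's x, y, z in m, then the turn, a rotation vector about the world's x, y, z in degrees, then the opening, from -1 (shut) to 1 (fully open). A call has exactly 8 rows; each row shifts and turns the commanded pose from where the row before left it; what a row does not reach is not made up. A row lasts 1/12 s, in which the tool goes at most 41.7 mm and 7.16 degrees, less where a joint would pass 70% of its speed; a pose out of reach is approached as far as the arm can. A call is refused whole if a number of a shift passes 0.0417 or a number of a turn 7.16, either way. A call with a gripper value outside its range is refused whole. The fingers move at their own pace and stop on an object; the grip force is fixed at half the most. Time passes only in rows, so rows that do not move let the fingers close, or fill a call up. It gives the time, the measured TCP pose, the force, the opening and the grip force at its end, in the units of the state.
- sensors.get_obs(): the state, without advancing time (a new reading comes with each control period).
- imaging.get_image(name): name is "scene" or "top" or "wrist"; returns a dict with "color" (384x512x3 uint8, blue, green, red), "range_z" (384x512 float32, mm along the optical axis (not along the pixel's ray), 0 where there is no reading), "vertical_fov" (degrees; the focal length in pixels is half the picture's height over the tangent of half this angle, whatever the lens; pixels are square), "cx", "cy" (the principal point, pixels), "rvec" (rotation vector, rad) and "tvec" (3), from world to camera coordinates, as OpenCV has them; the wrist camera has in their place "tool_from_camera" (4x4, takes a point from camera to tool coordinates, whose origin is the TCP and whose axes are the flange's). Camera axes: x right, y down, z forward; pixel columns grow to the right and rows downward; lengths in mm; the calibration is good to about 2 mm. A picture is of the moment at which its call begins: read the wrist's pose just before it.
- close_job(): hands the job in; it is judged then, once.
The state is a dict: "t": time; "qpos": joint angles; "qvel": joint speeds; "joint_torque": joint torques, N m; "ee_pos": TCP position; "orientation": TCP orientation; "ft_force": force on the tool from outside, world axes, zero at the start; "moment": the same for the moment, N m; "width": finger opening in mm; "grasp_force": force on a finger pad.
Only numpy, scipy, OpenCV 4.12 (cv2) and the standard library are available. Lean on these libraries where they do the work, as an engineer would, in place of code of your own. Each camera call takes 0.05 s, during which the arm holds its last target. There are 200 camera calls.

## Task

Pour all six walnuts out of the steel measuring cup into the blue-striped bowl, not the plain one. Then stand the empty cup upright on the round green mat again, its whole foot on the mat, and let go. Leave the bowls and the other things on the counter where they stand.

Things in the scene. Friction and masses are not known exactly. Their poses are not given: they have to be found in the camera images.
- cup: steel measuring cup (0.25 kg empty) with a black rod handle, holding six walnuts; 75 mm tall, flaring from 80 mm wide at the foot to 108 mm at the rim, wall 3 mm. Origin at the centre of its underside, z up; the handle runs level along its -x. Starts upright on the green mat, handle roughly towards the robot. No spout: it pours over any part of the rim and empties when tipped past level
- cup_grip (a point): a good place to grip on the cup's handle: on the axis of the round rod (18 mm diameter, free from 62 to 170 mm from the cup's centre), 120 mm from the cup's centre and 64 mm above the cup's underside. The handle can be pinched across from above or with the gripper tilted about the rod's axis
- cup_rim (a point): centre of the measuring cup's mouth, 75 mm above its underside
- bowl_striped: white ceramic bowl with blue stripes and a blue rim, about 0.7 kg: 180 mm diameter at the rim, 60 mm tall, foot 90 mm diameter, wall 5 mm, floor 6 mm thick; it stands loose on the counter. Origin at the centre of its underside, z up. Stands left or right of the mat
- bowl_plain: plain terracotta bowl of the same size and shape, empty, to be left alone; origin at the centre of its underside. Stands on the other side of the mat
- mat: round green silicone mat, 170 mm diameter and 6 mm thick, fixed on the counter; origin at the centre of its underside
- mill: dark wooden pepper mill, 185 mm tall, 60 mm wide, standing on the counter to one side; origin at the centre of its underside; a bystander
- jar: amber glass jar with a steel cap, 120 mm tall, 80 mm wide, standing on the counter to the other side; origin at the centre of its underside; a bystander
- spatula: dark wooden spatula, 260 mm long, lying on the counter beyond the mat, crosswise; a bystander
- walnut1: whole walnut in its brown shell, a rounded nut 34 mm long and 29 mm thick, about 14 g; origin at its centre. It starts inside the measuring cup; smooth, it rolls and slides
- walnut2: whole walnut in its brown shell, a rounded nut 34 mm long and 29 mm thick, about 14 g; origin at its centre. It starts inside the measuring cup; smooth, it rolls and slides
- walnut3: whole walnut in its brown shell, a rounded nut 34 mm long and 29 mm thick, about 14 g; origin at its centre. It starts inside the measuring cup; smooth, it rolls and slides
- walnut4: whole walnut in its brown shell, a rounded nut 34 mm long and 29 mm thick, about 14 g; origin at its centre. It starts inside the measuring cup; smooth, it rolls and slides
- walnut5: whole walnut in its brown shell, a rounded nut 34 mm long and 29 mm thick, about 14 g; origin at its centre. It starts inside the measuring cup; smooth, it rolls and slides
- walnut6: whole walnut in its brown shell, a rounded nut 34 mm long and 29 mm thick, about 14 g; origin at its centre. It starts inside the measuring cup; smooth, it rolls and slides
There are look-alikes about, which are no part of the job. There is more than one size of the bowl_striped; the job needs the largest. Leave any purple or red look-alike of the cup alone.

How it is judged:
By the outcome, as a careful person would: the job done as asked, in the order asked, and still so for the second after the job is handed in, with the robot touching nothing.
It also fails if it takes over 58 s, if anything falls off the work surface, if the arm or the gripper's body presses on something with over 40 N, if the wrist force passes 120 N, or if a joint passes its speed limit or range.

## Working session

There is one attempt and no reset: what is moved stays moved. The work goes in short steps, Python scripts to look and compute and a tool call to move; the robot and the scene stay as the last step left them, time stands still between calls to the robot, and variables do not carry over. Pictures are saved under pics/ and viewed, at most 10 in all, crops included, and the job is handed in when it is done.

Besides the shell and the picture viewer there is one more tool, called after ">>>" by a JSON object that holds its "op" and its "data", one argument or row to a line. servo_tool: Moves the arm, as the interface text tells. Its arguments: {"type":"object","properties":{"steps":{"type":"array"}},"required":["steps"]}

```bash
mkdir -p pics; cat > h.py <<'E'
import numpy as np, cv2
from workcell import sensors, imaging
from scipy.spatial.transform import Rotation as R
def grab(n):
    o=sensors.get_obs(); d=imaging.get_image(n); d['obs']=o; return d
def pts(d):
    h,w=d['range_z'].shape; f=h/2/np.tan(np.radians(d['vertical_fov'])/2)
    v,u=np.mgrid[:h,:w]; z=d['range_z']
    p=np.stack([(u-d['cx'])/f*z,(v-d['cy'])/f*z,z],-1)
    if 'rvec' in d:
        M=R.from_rotvec(np.ravel(d['rvec'])).as_matrix(); return (p-np.ravel(d['tvec']))@M
    T=np.array(d['tool_from_camera']); p=p@T[:3,:3].T+T[:3,3]
    o=d['obs']; return p@R.from_rotvec(o['orientation']).as_matrix().T+o['ee_pos']
E
python3 - <<'E'
from h import *
import pickle
for n in('scene','top'):
    d=grab(n); pickle.dump(d,open(n+'.pkl','wb')); cv2.imwrite(f'pics/{n}0.png',cv2.resize(d['color'],(800,600),interpolation=cv2.INTER_CUBIC))
print(sensors.get_obs())
E
```

```text
{'t': 0.1, 'qpos': array([-1.22805134e+00,  4.23726413e-01,  1.63060104e+00, -2.17339753e-05,
        1.08859308e+00, -1.90011212e-02]), 'qvel': array([-1.00048138e-03, -6.20588788e-04, -1.54225258e-03, -1.12764912e-03,
       -1.24836443e-03, -2.75745338e-05]), 'joint_torque': array([-9.74571522e-04, -5.45614600e+01, -2.74325430e+01,  6.45045494e-02,
        1.88511098e-02, -5.42910186e-05]), 'ee_pos': array([ 221.04434752, -584.07852759,  222.00808358]), 'orientation': array([-3.08905494e+00, -5.64916634e-01,  3.65854154e-04]), 'ft_force': array([-0.24775322,  0.06873768, -0.26638254]), 'moment': array([0.00499835, 0.02180153, 0.00686766]), 'grasp_force': 0.0, 'width': 87.87446738321388}
```

View pics/top0.png

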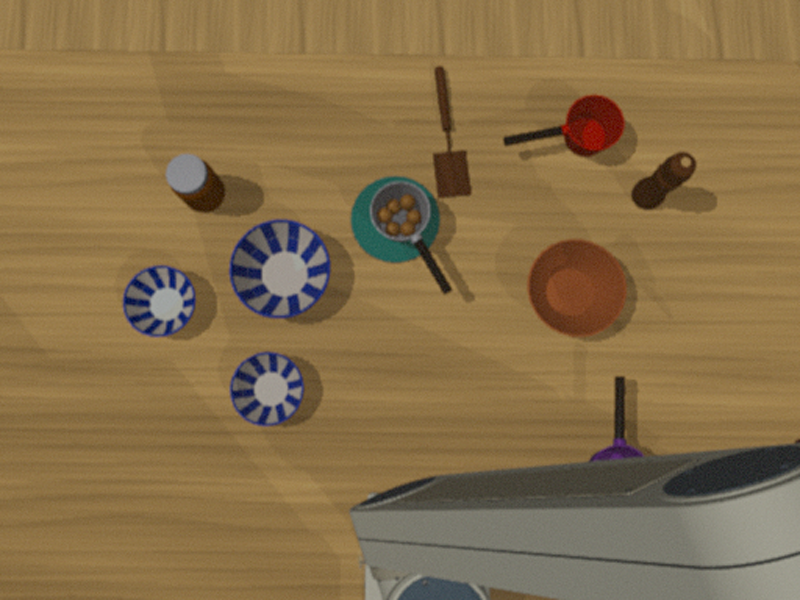

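View pics/scene0.png

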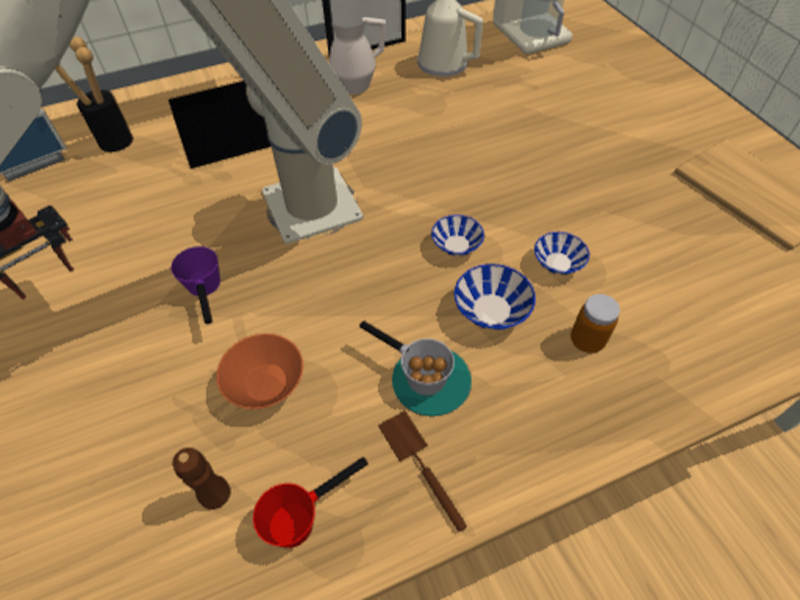

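The top view shows the steel cup with walnuts on the mat at (400,212), its handle ending at (447,290). The striped bowls are at (280,268), (160,300) and (267,388). The first is clearly the largest, so it's the one I need. The plain bowl (577,287), the red cup (593,125) and the purple cup (617,455) stay where they are.

```bash
python3 - <<'E'
from h import *
import pickle
d=pickle.load(open('top.pkl','rb')); P=pts(d); c=d['color'].astype(int); s=512/800
cv2.imwrite('pics/crop1.png',cv2.resize(d['color'][85:260,60:320],(780,525),interpolation=cv2.INTER_CUBIC))
def circ(cx,cy,r,zlo,zhi,n):
    v,u=np.mgrid[:384,:512]; m=(np.hypot(u-cx*s,v-cy*s)<r)&(P[...,2]>zlo)&(P[...,2]<zhi)
    q=P[m][:,:2].astype(np.float32); (x,y),rr=cv2.minEnclosingCircle(q); print(n,round(x),round(y),'diam',round(2*rr),len(q), 'maxz',P[m][:,2].max().round()); return m
circ(280,268,40,52,70,'big'); circ(160,300,32,25,70,'s1'); circ(267,388,32,25,70,'s2'); circ(577,287,40,52,70,'plain')
circ(400,212,22,75,92,'cup rim')
hsv=cv2.cvtColor(d['color'],cv2.COLOR_BGR2HSV)
m=(hsv[...,0]>75)&(hsv[...,0]<100)&(hsv[...,1]>100)&(P[...,2]<15)&(P[...,2]>0)
m[:, :200]=0; m[:,300:]=0; m[:100]=0;m[180:]=0
q=P[m]; (x,y),r=cv2.minEnclosingCircle(q[:,:2].astype(np.float32)); print('mat',x,y,r*2,np.median(q[:,2]))
v,u=np.mgrid[:384,:512]
m=(u>265)&(u<295)&(v>152)&(v<192)&(P[...,2]>45)&(P[...,2]<100)&(c.sum(-1)<150)
q=P[m]; print('handle',q.mean(0),q.min(0),q.max(0),len(q)); l=cv2.fitLine(q[:,:2].astype(np.float32),cv2.DIST_L2,0,.01,.01).ravel(); print(l)
t=(q[:,:2]-l[2:])@l[:2]; print('ends',l[2:]+l[:2]*t.min(),l[2:]+l[:2]*t.max())
for n,(cx,cy) in dict(mill=(680,165),mill2=(648,193),jar=(187,172)).items():
    print(n,P[int(cy*s),int(cx*s)])
E
```

```text
big 504 271 diam 181 733 maxz 68.0
s1 445 489 diam 133 717 maxz 53.0
s2 290 289 diam 131 765 maxz 53.0
plain 476 -262 diam 179 594 maxz 66.0
cup rim 602 54 diam 118 183 maxz 87.0
mat 612.4737548828125 65.24641418457031 166.0669403076172 5.413278259644939
handle [509.90953546  -1.64906771  77.00911786] [463.54007469 -31.55574018  69.42207021] [556.08425753  27.00904385  85.06353965] 189
[  0.85894424   0.5120691  509.90955     -1.6490676 ]
ends [464.32426225 -28.82523861] [552.91440275  23.98875336]
mill [ 663.9202757  -407.70379479  180.96673966]
mill2 [ 654.9271164  -397.71832579   53.70276176]
jar [660.76411641 428.71790201 117.78324026]
```

View pics/crop1.png

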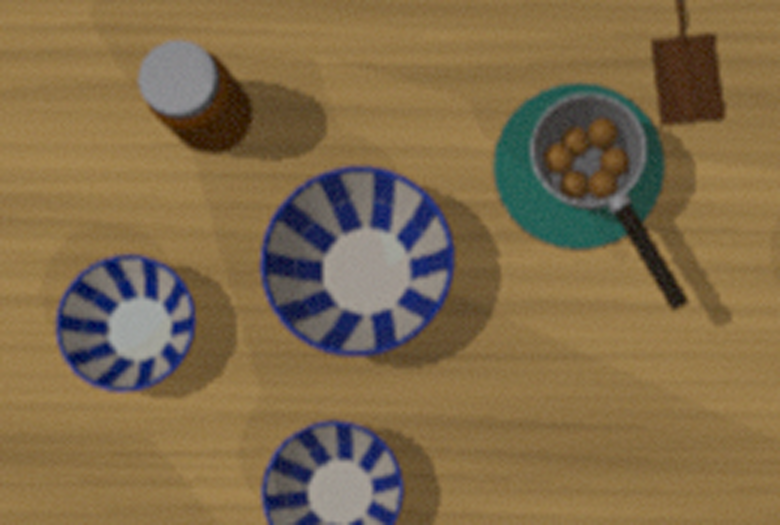

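The crop confirms it: the large striped bowl (crop 357,260; 181 mm across, at world 504,271) is the target, and the two others are about 131 mm. The steel cup is at about (609,58), its handle running in direction (.859,.512). Now I'll move above the handle and tilt the gripper about the rod.

>>> {"op": "servo_tool", "data": {
  "steps": [
    [[0.017, 0.038, 0], [0, 0, 1.26], 1],
    [[0.017, 0.038, 0], [0, 0, 1.26], 1],
    [[0.017, 0.038, 0], [0, 0, 1.26], 1],
    [[0.017, 0.038, 0], [0, 0, 1.26], 1],
    [[0.017, 0.038, 0], [0, 0, 1.26], 1],
    [[0.017, 0.038, 0], [0, 0, 1.26], 1],
    [[0.017, 0.038, 0], [0, 0, 1.26], 1],
    [[0.017, 0.038, 0], [0, 0, 1.26], 1]
  ]
}}

```text
t: 0.77
ee_pos: [357.4, -278.6, 222.6]
orientation: [-3.028, -0.835, 0.0]
ft_force: [1.0, -0.7, 0.4]
width: 87.6
grasp_force: 0.0
```

>>> {"op": "servo_tool", "data": {
  "steps": [
    [[0.017, 0.038, 0], [-3.0, -1.79, 0], 1],
    [[0.017, 0.038, 0], [-3.0, -1.79, 0], 1],
    [[0.017, 0.038, 0], [-3.0, -1.79, 0], 1],
    [[0.017, 0.038, 0], [-3.0, -1.79, 0], 1],
    [[0.017, 0.038, 0], [-3.0, -1.79, 0], 1],
    [[0.017, 0.038, 0], [-3.0, -1.79, 0], 1],
    [[0.017, 0.038, 0], [-3.0, -1.79, 0], 1],
    [[0.017, 0.038, 0], [-3.0, -1.79, 0], 1]
  ]
}}

```text
t: 1.43
ee_pos: [487.7, 11.2, 223.0]
orientation: [2.588, 0.712, 0.169]
ft_force: [1.7, -1.2, -0.0]
width: 88.1
grasp_force: 0.0
```

```bash
python3 - <<'E'
from h import *
o=sensors.get_obs(); print(o['t'],o['qpos'].round(2),o['ee_pos'].round(1)); print(R.from_rotvec(o['orientation']).as_matrix().round(3))
d=grab('wrist'); P=pts(d); c=d['color'].astype(int)
cv2.imwrite('pics/w1.png',cv2.resize(d['color'],(640,480)))
m=(P[...,2]>55)&(P[...,2]<100)&(c.sum(-1)<160)&(P[...,0]>440)&(P[...,0]<590)&(abs(P[...,1])<60)
q=P[m]; print(len(q),q.mean(0)); l=cv2.fitLine(q[:,:2].astype(np.float32),cv2.DIST_L2,0,.01,.01).ravel();print(l,np.percentile(q[:,2],[5,50,95]))
E
```

```text
1.4333 [ 0.28  0.19  2.06 -0.61  0.86  1.71] [487.7  11.2 223. ]
[[ 0.86   0.456  0.23 ]
 [ 0.511 -0.767 -0.389]
 [-0.001  0.452 -0.892]]
1899 [5.10246490e+02 3.74447999e-01 7.73066767e+01]
[8.5534978e-01 5.1805085e-01 5.1024649e+02 3.7444800e-01] [73.30973542 77.82616279 79.51610312]
```

View pics/w1.png

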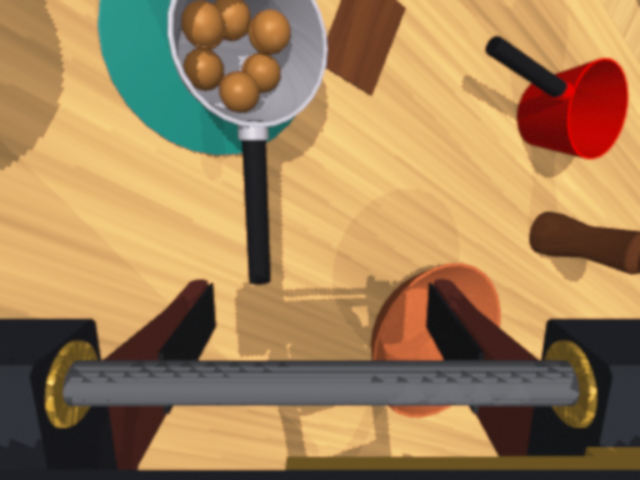

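The wrist view shows the cup with six walnuts at upper left, its handle running from (255,140) to (260,280), upright between the open fingers. j4 goes negative with this tilt, so the pour will turn it positive, where it has the larger range. I'll descend to standoff and check the pour orientation with a wrist model.

>>> {"op": "servo_tool", "data": {
  "steps": [
    [[0.0025, 0.001, -0.018], [0, 0, 0], 1],
    [[0.0025, 0.001, -0.018], [0, 0, 0], 1],
    [[0.0025, 0.001, -0.018], [0, 0, 0], 1],
    [[0.0025, 0, -0.018], [0, 0, 0], 1],
    [[0.0025, 0, -0.018], [0, 0, 0], 1],
    [[0.0025, 0, -0.018], [0, 0, 0], 1],
    [[0, 0, 0], [0, 0, 0], 1],
    [[0, 0, 0], [0, 0, 0], 1]
  ]
}}

```text
t: 2.15
ee_pos: [501.5, 11.9, 113.7]
orientation: [2.591, 0.714, 0.161]
ft_force: [-0.4, -0.1, 0.0]
width: 87.8
grasp_force: 0.0
```

```bash
cat > ik.py <<'E'
from h import *
def fk(j1,phi,j4,j5,j6): return R.from_euler('ZYZYZ',[j1,phi,j4,j5,j6])
E
python3 - <<'E'
from ik import *
o=sensors.get_obs(); q=o['qpos']; M=R.from_rotvec(o['orientation'])
print(o['ee_pos'].round(1),q.round(3))
C=(fk(q[0],q[1]+q[2],*q[3:]).inv()*M); print(C.as_matrix().round(3))
d=np.array([.859,.512,0])
for dyaw in (-20,0,20):
  for j1 in (.35,.5,.65):
    out=[]
    for a in (0,30,60,90,110,120):
      G=R.from_euler('z',dyaw,degrees=True)*R.from_rotvec(np.radians(a)*d)*M
      W=(R.from_euler('ZY',[j1,2.2]).inv()*G*C.inv()).as_euler('ZYZ')
      out.append((a,W.round(2).tolist()))
    print(dyaw,j1,out)
E
```

```text
[501.5  11.9 113.7] [ 0.27   0.416  2.093 -0.78   0.664  1.937]Traceback (most recent call last):
  File "<stdin>", line 4, in <module>
  File "ik.py", line 2, in fk
    def fk(j1,phi,j4,j5,j6): return R.from_euler('ZYZYZ',[j1,phi,j4,j5,j6])
                                    ~~~~~~~~~~~~^^^^^^^^^^^^^^^^^^^^^^^^^^^
  File "scipy/spatial/transform/_rotation.pyx", line 1413, in scipy.spatial.transform._rotation.Rotation.from_euler
ValueError: Expected axis specification to be a non-empty string of upto 3 characters, got ZYZYZ
```

```bash
sed -i "s/return.*/return R.from_euler('ZY',[j1,phi])*R.from_euler('ZYZ',[j4,j5,j6])/" ik.py
python3 - <<'E'
from ik import *
o=sensors.get_obs(); q=o['qpos']; M=R.from_rotvec(o['orientation'])
C=(fk(q[0],q[1]+q[2],*q[3:]).inv()*M); print(C.as_matrix().round(3), M.as_matrix().round(3))
d=np.array([.859,.512,0])
for dyaw in (-20,0,20):
  for j1 in (.35,.6):
    print(dyaw,j1)
    for a in (0,30,60,90,110,120):
      G=R.from_euler('z',dyaw,degrees=True)*R.from_rotvec(np.radians(a)*d)*M
      print(a,(R.from_euler('ZY',[j1,2.25]).inv()*G*C.inv()).as_euler('ZYZ').round(2))
E
```

```text
[[-0. -1.  0.]
 [ 1. -0.  0.]
 [-0.  0.  1.]] [[ 0.86   0.459  0.224]
 [ 0.511 -0.767 -0.388]
 [-0.006  0.448 -0.894]]
-20 0.35
0 [-0.53  1.05  2.04]
30 [0.08 0.89 1.68]
60 [0.74 0.94 1.27]
90 [1.28 1.17 0.99]
110 [1.58 1.38 0.9 ]
120 [1.72 1.49 0.88]
-20 0.6
0 [-0.47  1.14  2.23]
30 [0.07 0.87 1.93]
60 [0.78 0.81 1.45]
90 [1.42 0.98 1.04]
110 [1.74 1.18 0.88]
120 [1.88 1.3  0.83]
0 0.35
0 [-0.6   0.9   1.76]
30 [0.07 0.91 1.34]
60 [0.64 1.12 1.02]
90 [1.09 1.42 0.88]
110 [1.36 1.65 0.87]
120 [1.5  1.76 0.89]
0 0.6
0 [-0.56  1.01  1.96]
30 [0.08 0.9  1.58]
60 [0.72 0.99 1.2 ]
90 [1.23 1.24 0.96]
110 [1.52 1.45 0.9 ]
120 [1.65 1.56 0.89]
20 0.35
0 [-0.61  0.74  1.46]
30 [0.06 0.93 1.  ]
60 [0.52 1.26 0.78]
90 [0.88 1.65 0.73]
110 [1.12 1.9  0.78]
120 [1.26 2.02 0.83]
20 0.6
0 [-0.61  0.86  1.68]
30 [0.07 0.92 1.24]
60 [0.61 1.16 0.95]
90 [1.03 1.49 0.85]
110 [1.29 1.72 0.85]
120 [1.43 1.84 0.88]
```

>>> {"op": "servo_tool", "data": {
  "steps": [
    [[0.005, 0.003, 0], [0, 0, 0], 1],
    [[0.006, 0.002, -0.012], [0, 0, 0], 1],
    [[0.004, -0.005, -0.012], [0, 0, 0], 1],
    [[0.004, -0.005, -0.012], [0, 0, 0], 1],
    [[0.003, -0.005, -0.012], [0, 0, 0], 1],
    [[0.003, -0.005, -0.012], [0, 0, 0], 1],
    [[0, 0, 0], [0, 0, 0], 1],
    [[0, 0, 0], [0, 0, 0], 1]
  ]
}}

```text
t: 2.82
ee_pos: [527.9, -2.7, 55.2]
orientation: [2.591, 0.712, 0.165]
ft_force: [-0.1, 0.5, 0.3]
width: 87.6
grasp_force: 0.0
```

```bash
python3 - <<'E'
from h import *
o=sensors.get_obs(); print(o['t'],o['qpos'].round(2),o['ee_pos'].round(1),o['ft_force'].round(1))
M=R.from_rotvec(o['orientation']).as_matrix(); print('grasp',o['ee_pos']-19*M[:,2])
d=grab('wrist'); P=pts(d); c=d['color'].astype(int)
m=(P[...,2]>55)&(P[...,2]<100)&(c.sum(-1)<160)&(P[...,0]>440)&(P[...,0]<590)&(abs(P[...,1])<60)
q=(P[m]-o['ee_pos'])@M
v,u=np.mgrid[:384,:512]
k=(abs(q[:,1])<30)&(q[:,2]<0); print('in tool frame',np.percentile(q[k],[5,50,95],axis=0))
cv2.imwrite('pics/w2.png',cv2.resize(d['color'],(640,480)))
E
```

```text
2.8167 [ 0.23  0.56  2.06 -0.92  0.57  2.06] [527.9  -2.7  55.2] [-0.1  0.5  0.3]
grasp [523.57434361   4.69448046  72.13635634]
in tool frame [[-48.94420858  -9.00396576 -26.88991281]
 [  5.02360257  -1.61211496 -25.27370886]
 [ 33.57161703   5.59103484 -21.7778807 ]]
```

View pics/w2.png

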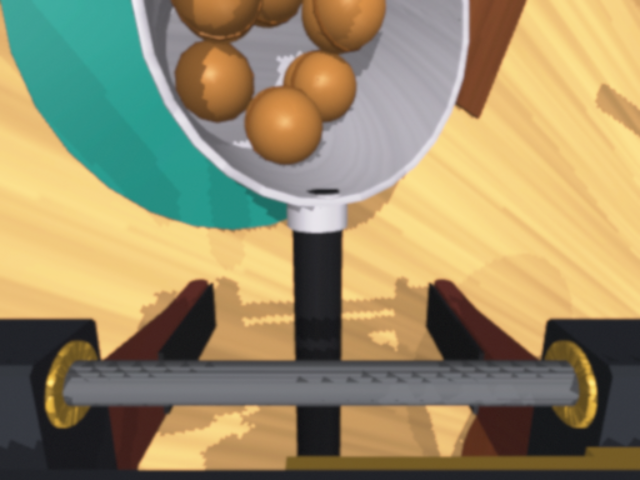

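The rod sits midway between the pads at (318,300), within 2 mm. I'll go 2 mm deeper and close.

>>> {"op": "servo_tool", "data": {
  "steps": [
    [[0, 0, -0.002], [0, 0, 0], 1],
    [[0, 0, 0], [0, 0, 0], -1],
    [[0, 0, 0], [0, 0, 0], -1],
    [[0, 0, 0], [0, 0, 0], -1],
    [[0, 0, 0], [0, 0, 0], -1],
    [[0, 0, 0], [0, 0, 0], -1],
    [[0, 0, 0], [0, 0, 0], -1],
    [[0, 0, 0], [0, 0, 0], -1]
  ]
}}

```text
t: 3.53
ee_pos: [527.3, -2.6, 52.4]
orientation: [2.591, 0.713, 0.165]
ft_force: [0.4, -0.4, -0.5]
width: 44.9
grasp_force: 0.0
```

>>> {"op": "servo_tool", "data": {
  "steps": [
    [[0, 0, 0], [0, 0, 0], -1],
    [[0, 0, 0], [0, 0, 0], -1],
    [[0, 0, 0], [0, 0, 0], -1],
    [[0, 0, 0], [0, 0, 0], -1],
    [[0, 0, 0], [0, 0, 0], -1],
    [[0, 0, 0], [0, 0, 0], -1],
    [[0, 0, 0], [0, 0, 0], -1],
    [[0, 0, 0], [0, 0, 0], -1]
  ]
}}

```text
t: 4.2
ee_pos: [527.4, -2.6, 52.5]
orientation: [2.591, 0.713, 0.165]
ft_force: [-0.1, -0.3, 1.6]
width: 17.5
grasp_force: 30.0
```

>>> {"op": "servo_tool", "data": {
  "steps": [
    [[0, 0, 0.004], [0, 0, 0], -1],
    [[0, 0, 0.01], [0, 0, 0], -1],
    [[0, 0, 0.018], [0, 0, 0], -1],
    [[0, 0, 0.024], [0, 0, 0], -1],
    [[0, 0, 0.024], [0, 0, 0], -1],
    [[0, 0, 0.022], [0, 0, 0], -1],
    [[0, 0, 0.016], [0, 0, 0], -1],
    [[0, 0, 0.006], [0, 0, 0], -1]
  ]
}}

```text
t: 4.87
ee_pos: [527.8, -2.4, 178.5]
orientation: [2.592, 0.712, 0.168]
ft_force: [1.5, 1.1, -3.2]
width: 17.6
grasp_force: 30.0
```

```bash
python3 - <<'E'
from h import *
o=sensors.get_obs(); print(o['t'],o['qpos'].round(2),o['ee_pos'].round(1),o['ft_force'].round(1),o['width'])
d=grab('scene'); cv2.imwrite('pics/s2.png',cv2.resize(d['color'][120:360,200:400],(640,768))[:600])
E
```

```text
4.8667 [ 0.23  0.32  2.02 -0.66  0.77  1.74] [527.8  -2.4 178.5] [ 1.5  1.1 -3.2] 17.555993248684988
```

View pics/s2.png

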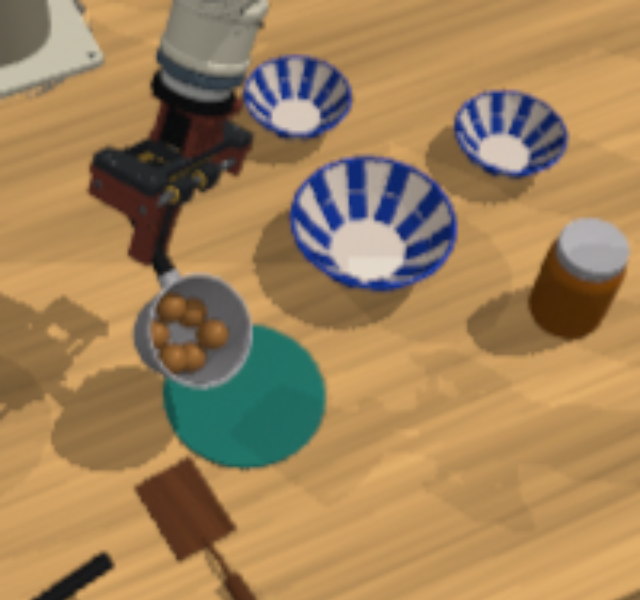

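The cup is up with all six walnuts, mouth at (200,330), seemingly pitched forward a little. I'll measure the droop.

```bash
cat > rim.py <<'E'
from h import *
from scipy.optimize import least_squares
o=sensors.get_obs(); M=R.from_rotvec(o['orientation']).as_matrix(); g=o['ee_pos']-19*M[:,2]
d=grab('wrist'); P=pts(d); c=d['color'].astype(int)
q=(P-g)@M  # tool frame at grasp: rod along x
m=(c.sum(-1)<160)&(abs(q[...,1])<15)&(q[...,2]<5)&(q[...,2]>-25)&(q[...,0]>14)&(q[...,0]<60)
s=q[m]; a=np.polyfit(s[:,0],s[:,2],1); b=np.polyfit(s[:,0],s[:,1],1)
print('n',len(s),'rod slope z(deg)',np.degrees(np.arctan(a[0])),'y',np.degrees(np.arctan(b[0])),'at0',a[1],b[1])
E
python3 rim.py; python3 - <<'E'
from h import *
o=sensors.get_obs()
d=grab('top'); P=pts(d); c=d['color'].astype(int)
M=R.from_rotvec(o['orientation']).as_matrix(); g=o['ee_pos']-19*M[:,2]; print('g',g)
for n in('top','scene'):
    d=grab(n);P=pts(d);c=d['color'].astype(int)
    e=P-(g+105*M[:,0]); sat=c.max(-1)-c.min(-1)
    m=(np.linalg.norm(e[...,:2],axis=-1)<75)&(e[...,2]>-90)&(e[...,2]<60)&(sat<25)&(c.sum(-1)>200)
    q=P[m]; print(n,len(q),q.min(0).round(),q.max(0).round())
    if len(q)>30:
        dd=(q-g)@np.array([.859,.512,0]);
        for lo in range(40,175,15):
            k=(dd>lo)&(dd<lo+15)
            if k.any(): print(lo, q[k][:,2].max().round(1))
E
```

```text
n 114 rod slope z(deg) 24.795198773814672 y 7.546957666824808 at0 -3.157138143754395 -2.8096532956127573
g [523.12854801   4.85390191 194.08720095]
top 220 [561. -13. 104.] [648.  71. 178.]
40 112.8
70 120.4
85 137.5
100 134.3
115 119.7
scene 296 [543. -11. 104.] [648.  70. 180.]
40 167.7
55 159.3
70 154.8
85 143.2
100 133.7
115 118.7
```

The rod has slipped about 25° in the pinch, so the cup is pitched forward. First I'll check whether it's still creeping.

>>> {"op": "servo_tool", "data": {
  "steps": [
    [[0, 0, 0], [0, 0, 0], -1],
    [[0, 0, 0], [0, 0, 0], -1],
    [[0, 0, 0], [0, 0, 0], -1],
    [[0, 0, 0], [0, 0, 0], -1],
    [[0, 0, 0], [0, 0, 0], -1],
    [[0, 0, 0], [0, 0, 0], -1],
    [[0, 0, 0], [0, 0, 0], -1],
    [[0, 0, 0], [0, 0, 0], -1]
  ]
}}

```text
t: 5.78
ee_pos: [527.4, -2.6, 176.5]
orientation: [2.591, 0.713, 0.165]
ft_force: [0.2, -0.0, -3.4]
width: 17.5
grasp_force: 30.0
```

```bash
python3 rim.py
```

```text
n 97 rod slope z(deg) 15.784157689278066 y 0.26330575709914644 at0 -0.3260803010712416 -0.5830276724957182
```

```bash
cat > cupfit.py <<'E'
from h import *
from scipy.optimize import least_squares
import sys
# cup pose: at grasp the cup was upright, yaw 30.8deg. fit pitch(about cup y), yaw, and centre offset, roll
def cloud(c0):
    Q=[]
    for n in('top','scene','wrist'):
        d=grab(n);P=pts(d);c=d['color'].astype(int); sat=c.max(-1)-c.min(-1)
        m=(np.linalg.norm(P-c0,axis=-1)<85)&(sat<28)&(c.sum(-1)>180)&(P[...,2]>15)
        q=P[m]; Q.append(q[::max(1,len(q)//300)])
    return np.concatenate(Q)
def fit(q,R0,c0):
    # c0: centre of cup mid-height ; params rotvec delta + centre
    def res(p):
        L=(q-c0-p[3:])@(R.from_rotvec(p[:3])*R0).as_matrix()
        h=L[:,2]+37.5; r=np.hypot(L[:,0],L[:,1]); ro=40+14*h/75
        e=np.minimum(abs(r-ro),abs(r-ro+3)); over=np.maximum(0,h-75)+np.maximum(0,-h)
        e=np.hypot(e,over); e=np.minimum(e,np.where(r<38,abs(h-3),99)+0)
        return e
    best=None
    for a in (0,12,25):
        ax=R0.as_matrix()[:,1]
        s=least_squares(res,np.r_[ax*np.radians(a),0,0,0],loss='soft_l1',f_scale=2,x_scale=[.1,.1,.1,5,5,5],diff_step=1e-4)
        if best is None or s.cost<best.cost: best=s
    p=best.x; Rf=R.from_rotvec(p[:3])*R0; 
    return Rf,c0+p[3:],np.median(res(p))
if __name__=='__main__':
    o=sensors.get_obs(); M=R.from_rotvec(o['orientation']).as_matrix(); g=o['ee_pos']-19*M[:,2]
    R0=R.from_euler('z',30.8,degrees=True); c0=g+R0.apply([100,0,-26.5])
    q=cloud(c0); Rf,c,e=fit(q,R0,c0); A=Rf.as_matrix()
    print('n',len(q),'med res',e,'axis up',A[:,2].round(3)); 
    z=A[:,2]; d=np.array([.859,.512,0]); n=np.array([-.512,.859,0])
    print('pitch fwd deg',np.degrees(np.arctan2(z@d,z[2])),'roll to left deg',np.degrees(np.arctan2(z@n,z[2])))
    print('foot',(c-37.5*z).round(1),'rim',(c+37.5*z).round(1),'g',g.round(1))
E
python3 cupfit.py
```

```text
n 1071 med res 0.8057478366283846 axis up [0.509 0.237 0.828]
pitch fwd deg 33.973494037717664 roll to left deg -3.9514587609674874
foot [566.9   3.2  85.3] rim [605.   21.  147.3] g [523.1   4.8 193.5]
```

The fit (0.8 mm residual) says the cup is pitched 34° forward, too loose to carry at this grip. I'll set it back on the mat, where it self-levels, and regrip closer to the cup.

>>> {"op": "servo_tool", "data": {
  "steps": [
    [[0, 0, -0.006], [0, 0, 0], -1],
    [[0, 0, -0.012], [0, 0, 0], -1],
    [[0, 0, -0.014], [0, 0, 0], -1],
    [[0, 0, -0.012], [0, 0, 0], -1],
    [[0, 0, -0.008], [0, 0, 0], -1],
    [[0, 0, -0.008], [0, 0, 0], -1],
    [[0, 0, -0.008], [0, 0, 0], -1],
    [[0, 0, -0.008], [0, 0, 0], -1]
  ]
}}

```text
t: 6.65
ee_pos: [527.5, -3.8, 101.5]
orientation: [2.589, 0.71, 0.164]
ft_force: [-4.4, -4.5, 9.9]
width: 17.6
grasp_force: 30.0
```

>>> {"op": "servo_tool", "data": {
  "steps": [
    [[0, 0, -0.007], [0, 0, 0], -1],
    [[0, 0, -0.007], [0, 0, 0], -1],
    [[0, 0, -0.007], [0, 0, 0], -1],
    [[0, 0, -0.007], [0, 0, 0], -1],
    [[0, 0, -0.007], [0, 0, 0], -1],
    [[0, 0, -0.006], [0, 0, 0], -1],
    [[0, 0, -0.004], [0, 0, 0], -1],
    [[0, 0, 0], [0, 0, 0], -1]
  ]
}}

```text
t: 7.32
ee_pos: [527.9, -2.7, 55.0]
orientation: [2.591, 0.714, 0.165]
ft_force: [1.8, -1.2, 4.6]
width: 17.6
grasp_force: 29.9
```

```bash
python3 cupfit.py
```

```text
n 1189 med res 0.7349453909173675 axis up [-0.043  0.006  0.999]
pitch fwd deg -1.952834487907313 roll to left deg 1.5615791556044754
foot [600.4  44.6  14.2] rim [597.2  45.1  89.1] g [523.6   4.7  72. ]
```

>>> {"op": "servo_tool", "data": {
  "steps": [
    [[0, 0, -0.002], [0, 0, 0], -1],
    [[0, 0, 0], [0, 0, 0], 0],
    [[0, 0, 0], [0, 0, 0], 0],
    [[0, 0, 0], [0, 0, 0], 0],
    [[0, 0, 0], [0, 0, 0], 0],
    [[0, 0, 0], [0, 0, 0], 0],
    [[0, 0, 0], [0, 0, 0], 0],
    [[0, 0, 0], [0, 0, 0], 0]
  ]
}}

```text
t: 8.13
ee_pos: [527.3, -2.5, 53.4]
orientation: [2.591, 0.713, 0.165]
ft_force: [0.2, 0.8, 0.6]
width: 44.2
grasp_force: 0.0
```

```bash
python3 cupfit.py; python3 - <<'E'
from h import *
d=grab('wrist'); cv2.imwrite('pics/w3.png',cv2.resize(d['color'],(640,480)))
o=sensors.get_obs();M=R.from_rotvec(o['orientation']).as_matrix();P=pts(d);g=o['ee_pos']-19*M[:,2]
q=(P-g)@M
for v,u in ((190,256),(210,256),(230,256),(250,256),(270,256)): print(v,u,q[v,u].round(1),P[v,u].round(1))
E
```

```text
n 1183 med res 0.740729023229612 axis up [-0.012 -0.009  1.   ]
pitch fwd deg -0.8294637963228243 roll to left deg -0.09927886171698075
foot [600.8  44.7  13.6] rim [599.9  44.   88.6] g [523.    4.8  70.3]
190 256 [ 36.3  -0.7 -13.1] [550.9  28.9  81.6]
210 256 [26.9 -0.7 -9.7] [543.6  22.8  78.7]
230 256 [17.4 -0.7 -8.1] [535.8  17.4  77.3]
250 256 [ 8.1 -0.7 -7.9] [527.8  12.5  77.1]
270 256 [-0.7 -0.7 -9.4] [519.9   8.6  78.5]
```

View pics/w3.png

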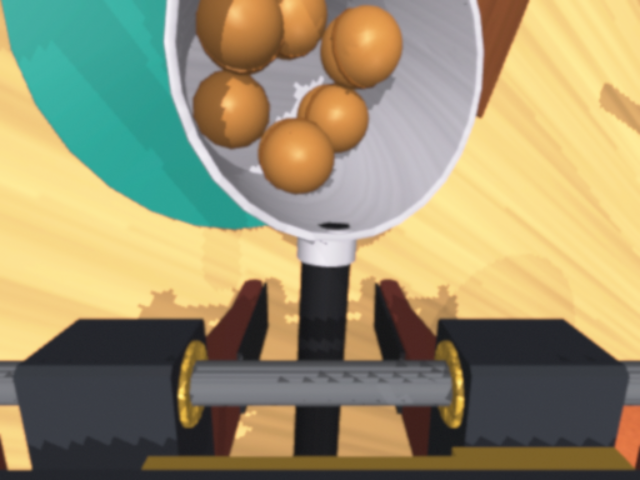

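The cup is upright on the mat with all six walnuts, about 10 mm nearer the robot, and the handle collar ends at (325,262). I'll slide the open fingers 14 mm along the rod, regrip, and lift slowly.

>>> {"op": "servo_tool", "data": {
  "steps": [
    [[0.006, 0.0036, 0], [0, 0, 0], 0],
    [[0.006, 0.0036, 0], [0, 0, 0], 0],
    [[0, 0, 0], [0, 0, 0], 0],
    [[0, 0, 0], [0, 0, 0], -1],
    [[0, 0, 0], [0, 0, 0], -1],
    [[0, 0, 0], [0, 0, 0], -1],
    [[0, 0, 0], [0, 0, 0], -1],
    [[0, 0, 0], [0, 0, 0], -1]
  ]
}}

```text
t: 9.0
ee_pos: [539.3, 4.4, 53.5]
orientation: [2.591, 0.713, 0.165]
ft_force: [0.1, -1.2, 0.3]
width: 17.4
grasp_force: 29.4
```

>>> {"op": "servo_tool", "data": {
  "steps": [
    [[0, 0, 0], [0, 0, 0], -1],
    [[0, 0, 0], [0, 0, 0], -1],
    [[0, 0, 0], [0, 0, 0], -1],
    [[0, 0, 0.002], [0, 0, 0], -1],
    [[0, 0, 0.004], [0, 0, 0], -1],
    [[0, 0, 0.006], [0, 0, 0], -1],
    [[0, 0, 0.008], [0, 0, 0], -1],
    [[0, 0, 0.008], [0, 0, 0], -1]
  ]
}}

```text
t: 9.67
ee_pos: [538.9, 4.5, 81.9]
orientation: [2.591, 0.713, 0.163]
ft_force: [-0.1, -0.1, -3.9]
width: 17.3
grasp_force: 30.0
```

```bash
python3 cupfit.py
```

```text
n 1297 med res 0.7719940746368792 axis up [0.089 0.059 0.994]
pitch fwd deg 6.121273626763358 roll to left deg 0.2879720553671043
foot [594.   43.5  29.2] rim [600.7  47.9 103.8] g [534.6  11.9  98.9]
```

The pitch is only 6° now, so the grip holds. Next I'll raise the cup and carry it gently towards the bowl.

>>> {"op": "servo_tool", "data": {
  "steps": [
    [[0, 0, 0.01], [0, 0, 0], -1],
    [[0, 0, 0.011], [0, 0, 0], -1],
    [[0, 0.001, 0.012], [0, 0, 0], -1],
    [[-0.001, 0.003, 0.013], [0, 0, 0], -1],
    [[-0.002, 0.005, 0.013], [0, 0, 0], -1],
    [[-0.003, 0.007, 0.012], [0, 0, 0], -1],
    [[-0.004, 0.009, 0.011], [0, 0, 0], -1],
    [[-0.005, 0.01, 0.009], [0, 0, 0], -1]
  ]
}}

```text
t: 10.48
ee_pos: [524.1, 39.7, 173.1]
orientation: [2.592, 0.712, 0.165]
ft_force: [0.4, 0.1, -4.0]
width: 17.5
grasp_force: 30.0
```

>>> {"op": "servo_tool", "data": {
  "steps": [
    [[-0.005, 0.012, 0.006], [0, 0, 0], -1],
    [[-0.006, 0.014, 0.003], [0, 0, 0], -1],
    [[-0.007, 0.015, 0], [0, 0, 0], -1],
    [[-0.007, 0.015, 0], [0, 0, 0], -1],
    [[-0.007, 0.015, 0], [0, 0, 0], -1],
    [[-0.007, 0.015, 0], [0, 0, 0], -1],
    [[-0.007, 0.015, 0], [0, 0, 0], -1],
    [[-0.006, 0.014, 0], [0, 0, 0], -1]
  ]
}}

```text
t: 11.15
ee_pos: [471.5, 155.2, 181.2]
orientation: [2.591, 0.713, 0.164]
ft_force: [0.9, -0.5, -4.3]
width: 16.8
grasp_force: 30.0
```

>>> {"op": "servo_tool", "data": {
  "steps": [
    [[-0.006, 0.014, 0], [0, 0, 0], -1],
    [[-0.006, 0.014, 0], [0, 0, 0], -1],
    [[-0.006, 0.013, 0], [0, 0, 0], -1],
    [[-0.005, 0.012, 0], [0, 0, 0], -1],
    [[-0.004, 0.01, 0], [0, 0, 0], -1],
    [[-0.003, 0.008, 0], [0, 0, 0], -1],
    [[-0.002, 0.004, 0], [0, 0, 0], -1],
    [[0, 0, 0], [0, 0, 0], -1]
  ]
}}

```text
t: 11.82
ee_pos: [440.1, 230.2, 181.3]
orientation: [2.591, 0.714, 0.165]
ft_force: [0.7, 0.1, -3.8]
width: 17.5
grasp_force: 30.0
```

```bash
python3 cupfit.py; python3 -c "
from h import *
o=sensors.get_obs(); print(o['qpos'].round(2),o['ee_pos'].round(1))"
```

```text
n 1193 med res 0.6892577868240934 axis up [0.18  0.096 0.979]
pitch fwd deg 11.7416340435363 roll to left deg -0.5570106420723009
foot [488.7 262.3 122.1] rim [502.2 269.5 195.6] g [435.8 237.6 198.3]
[ 0.73  0.36  1.94 -0.54  1.01  2.1 ] [440.3 229.1 181.3]
```

>>> {"op": "servo_tool", "data": {
  "steps": [
    [[-0.0009, 0.0017, 0], [2.2, 1.3, 0], -1],
    [[-0.0009, 0.0017, 0], [4.3, 2.56, 0], -1],
    [[-0.0009, 0.0017, 0], [4.3, 2.56, 0], -1],
    [[-0.0009, 0.0017, 0], [4.3, 2.56, 0], -1],
    [[-0.0009, 0.0017, 0], [4.3, 2.56, 0], -1],
    [[-0.0009, 0.0017, 0], [4.3, 2.56, 0], -1],
    [[-0.0009, 0.0017, 0], [4.3, 2.56, 0], -1],
    [[-0.0009, 0.0017, 0], [4.3, 2.56, 0], -1]
  ]
}}

```text
t: 12.63
ee_pos: [433.5, 242.5, 182.1]
orientation: [-2.847, -0.785, 0.078]
ft_force: [-0.1, -0.7, -4.5]
width: 17.3
grasp_force: 30.0
```

```bash
python3 cupfit.py; python3 -c "
from h import *
o=sensors.get_obs(); print(o['qpos'].round(2),o['ee_pos'].round(1)); M=R.from_rotvec(o['orientation']).as_matrix(); print(M.round(3))
d=grab('scene'); cv2.imwrite('pics/s3.png',cv2.resize(d['color'][100:300,200:420],(660,600)))"
```

```text
n 866 med res 0.6880198688013337 axis up [ 0.477 -0.424  0.77 ]
pitch fwd deg 14.027800373996422 roll to left deg -38.27918570531268
foot [464.7 305.4 136.7] rim [500.5 273.7 194.4] g [435.4 239.4 200.7]
[0.37 0.31 1.93 0.23 0.94 1.27] [433.7 241.2 181.1]
[[ 0.86   0.5   -0.099]
 [ 0.51  -0.846  0.159]
 [-0.004 -0.187 -0.982]]
```

View pics/s3.png

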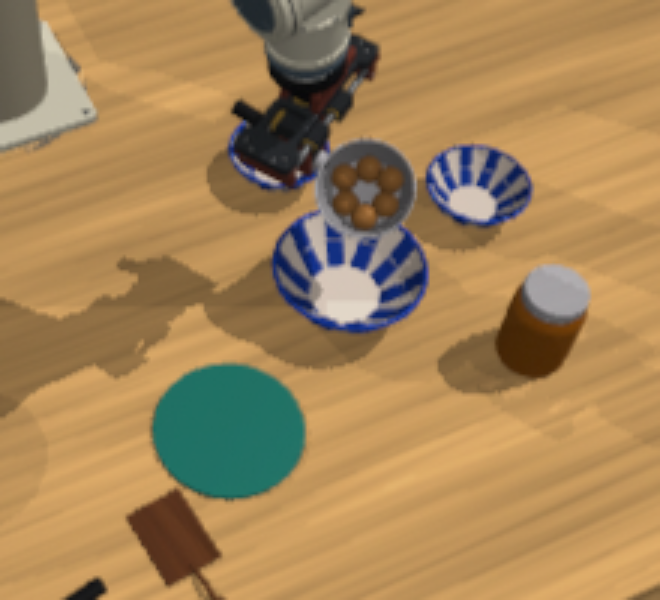

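The tipped cup (365,190) still holds six walnuts, and its mouth sits over the big bowl at (350,270). On with the pour.

>>> {"op": "servo_tool", "data": {
  "steps": [
    [[-0.0005, 0.0008, 0.0008], [4.3, 2.56, 0], -1],
    [[-0.0005, 0.0008, 0.0008], [4.3, 2.56, 0], -1],
    [[-0.0005, 0.0008, 0.0008], [4.3, 2.56, 0], -1],
    [[-0.0005, 0.0008, 0.0008], [3.4, 2.05, 0], -1],
    [[-0.0005, 0.0008, 0.0008], [3.4, 2.05, 0], -1],
    [[-0.0005, 0.0008, 0.0008], [3.4, 2.05, 0], -1],
    [[-0.0005, 0.0008, 0.0008], [3.4, 2.05, 0], -1],
    [[-0.0005, 0.0008, 0.0008], [3.4, 2.05, 0], -1]
  ]
}}

```text
t: 13.5
ee_pos: [428.8, 249.7, 187.5]
orientation: [-2.274, -0.629, 0.272]
ft_force: [0.3, 0.4, -3.4]
width: 17.6
grasp_force: 30.0
```

>>> {"op": "servo_tool", "data": {
  "steps": [
    [[0, 0, 0.0015], [3.4, 2.05, 0], -1],
    [[0, 0, 0.0015], [3.4, 2.05, 0], -1],
    [[0, 0, 0.0015], [3.4, 2.05, 0], -1],
    [[0, 0, 0.0015], [4.3, 2.56, 0], -1],
    [[0, 0, 0.0015], [4.3, 2.56, 0], -1],
    [[0, 0, 0.0015], [4.3, 2.56, 0], -1],
    [[0, 0, 0.0015], [4.3, 2.56, 0], -1],
    [[0, 0, 0.0015], [4.3, 2.56, 0], -1]
  ]
}}

```text
t: 14.17
ee_pos: [428.7, 249.9, 199.0]
orientation: [-1.653, -0.459, 0.411]
ft_force: [0.4, 0.6, -3.0]
width: 17.1
grasp_force: 30.0
```

>>> {"op": "servo_tool", "data": {
  "steps": [
    [[0, 0, 0.001], [4.3, 2.56, 0], -1],
    [[0, 0, 0.001], [4.3, 2.56, 0], -1],
    [[0, 0, 0], [0, 0, 0], -1],
    [[0, 0, 0], [0, 0, 0], -1],
    [[0, 0, 0], [0, 0, 0], -1],
    [[0, 0, 0], [0, 0, 0], -1],
    [[0, 0, 0], [0, 0, 0], -1],
    [[0, 0, 0], [0, 0, 0], -1]
  ]
}}

```text
t: 14.83
ee_pos: [429.3, 249.7, 202.6]
orientation: [-1.484, -0.413, 0.432]
ft_force: [-0.8, -0.5, -3.4]
width: 17.5
grasp_force: 30.0
```

```bash
python3 cupfit.py; python3 -c "
from h import *
o=sensors.get_obs(); print(o['qpos'].round(2),o['ee_pos'].round(1)); M=R.from_rotvec(o['orientation']).as_matrix(); print(M.round(3))
d=grab('scene'); e=grab('top'); cv2.imwrite('pics/s4.png',np.hstack([cv2.resize(d['color'][100:300,220:420],(400,400)),cv2.resize(e['color'][100:300,100:300],(400,400))]))"
```

```text
n 1273 med res 0.746973017832642 axis up [ 0.618 -0.649 -0.443]
pitch fwd deg 155.8497490381456 roll to left deg -116.87396690885278
foot [452.4 326.1 230.1] rim [498.8 277.4 196.9] g [439.1 233.4 201.7]
[-0.05  0.91  1.77  1.05  1.86  0.39] [429.2 249.6 202.2]
[[ 0.857 -0.025 -0.516]
 [ 0.516  0.04   0.856]
 [-0.    -0.999  0.047]]
```

View pics/s4.png

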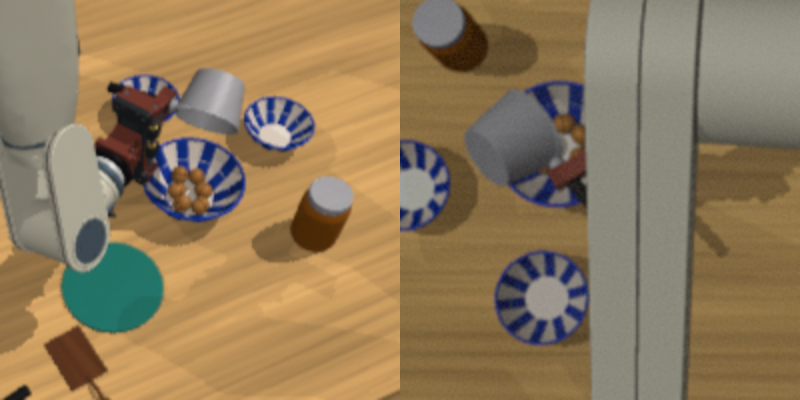

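All six walnuts are in the big striped bowl, at (175–207, 172–207) in the left half, and the cup is empty. Rolling it back upright in place.

>>> {"op": "servo_tool", "data": {
  "steps": [
    [[0.0003, -0.0004, -0.0016], [-4.3, -2.56, 0], -1],
    [[0.0003, -0.0004, -0.0016], [-4.3, -2.56, 0], -1],
    [[0.0003, -0.0004, -0.0016], [-4.3, -2.56, 0], -1],
    [[0.0003, -0.0004, -0.0016], [-4.3, -2.56, 0], -1],
    [[0.0003, -0.0004, -0.0016], [-4.3, -2.56, 0], -1],
    [[0.0003, -0.0004, -0.0016], [-4.3, -2.56, 0], -1],
    [[0.0003, -0.0004, -0.0016], [-4.3, -2.56, 0], -1],
    [[0.0003, -0.0004, -0.0016], [-4.3, -2.56, 0], -1]
  ]
}}

```text
t: 15.75
ee_pos: [431.6, 246.0, 189.2]
orientation: [-2.162, -0.596, 0.299]
ft_force: [-0.4, 1.2, -2.6]
width: 17.4
grasp_force: 30.0
```

>>> {"op": "servo_tool", "data": {
  "steps": [
    [[0.0007, -0.0012, -0.0009], [-4.3, -2.56, 0], -1],
    [[0.0007, -0.0012, -0.0009], [-4.3, -2.56, 0], -1],
    [[0.0007, -0.0012, -0.0009], [-4.3, -2.56, 0], -1],
    [[0.0007, -0.0012, -0.0009], [-4.3, -2.56, 0], -1],
    [[0.0007, -0.0012, -0.0009], [-4.3, -2.56, 0], -1],
    [[0.0007, -0.0012, -0.0009], [-4.3, -2.56, 0], -1],
    [[0.0007, -0.0012, -0.0009], [-4.3, -2.56, 0], -1],
    [[0.0007, -0.0012, -0.0009], [-4.3, -2.56, 0], -1]
  ]
}}

```text
t: 16.42
ee_pos: [436.5, 236.5, 182.2]
orientation: [-2.827, -0.776, 0.093]
ft_force: [0.1, -0.4, -4.3]
width: 17.6
grasp_force: 30.0
```

>>> {"op": "servo_tool", "data": {
  "steps": [
    [[0.0009, -0.0014, 0.0002], [-4.3, -2.56, 0], -1],
    [[0.0009, -0.0014, 0.0002], [-4.3, -2.56, 0], -1],
    [[0.0009, -0.0014, 0.0002], [-4.3, -2.56, 0], -1],
    [[0.0009, -0.0014, 0.0002], [-4.3, -2.56, 0], -1],
    [[0.0009, -0.0014, 0.0002], [-4.3, -2.56, 0], -1],
    [[0.0009, -0.0014, 0.0002], [-4.3, -2.56, 0], -1],
    [[0.0009, -0.0014, 0.0002], [-4.3, -2.56, 0], -1],
    [[0.0009, -0.0014, 0.0002], [-3.6, -2.1, 0], -1]
  ]
}}

```text
t: 17.08
ee_pos: [443.5, 225.3, 183.6]
orientation: [2.59, 0.709, 0.161]
ft_force: [-0.1, 0.4, -3.1]
width: 17.2
grasp_force: 30.0
```

```bash
python3 cupfit.py; python3 -c "
from h import *
o=sensors.get_obs(); print(o['qpos'].round(2),o['ee_pos'].round(1)); M=R.from_rotvec(o['orientation']).as_matrix(); print(M.round(3))"
```

```text
n 1015 med res 0.7613170613486844 axis up [0.182 0.134 0.974]
pitch fwd deg 13.021084141092436 roll to left deg 1.2640309593353019
foot [491.7 254.  121.6] rim [505.4 264.1 194.6] g [439.2 232.8 200.6]
[ 0.72  0.36  1.94 -0.54  1.02  2.08] [442.9 225.9 182.6]
[[ 0.86   0.46   0.221]
 [ 0.51  -0.768 -0.387]
 [-0.008  0.445 -0.895]]
```

>>> {"op": "servo_tool", "data": {
  "steps": [
    [[0.002, -0.004, 0], [0.83, -1.4, 0], -1],
    [[0.004, -0.008, 0], [0.83, -1.4, 0], -1],
    [[0.006, -0.012, 0], [0.83, -1.4, 0], -1],
    [[0.008, -0.015, 0], [0.83, -1.4, 0], -1],
    [[0.008, -0.015, 0], [0.83, -1.4, 0], -1],
    [[0.008, -0.015, 0], [0.83, -1.4, 0], -1],
    [[0.008, -0.015, 0], [0.83, -1.4, 0], -1],
    [[0.008, -0.015, 0], [0.83, -1.4, 0], -1]
  ]
}}

```text
t: 17.9
ee_pos: [496.3, 124.8, 183.7]
orientation: [2.642, 0.644, 0.462]
ft_force: [1.2, 0.1, -3.8]
width: 17.0
grasp_force: 30.0
```

>>> {"op": "servo_tool", "data": {
  "steps": [
    [[0.008, -0.015, 0], [0, 0, 0], -1],
    [[0.008, -0.015, 0], [0, 0, 0], -1],
    [[0.008, -0.015, 0], [0, 0, 0], -1],
    [[0.008, -0.015, 0], [0, 0, 0], -1],
    [[0.008, -0.015, 0], [0, 0, 0], -1],
    [[0.007, -0.014, 0], [0, 0, 0], -1],
    [[0.004, -0.008, 0], [0, 0, 0], -1],
    [[0.001, -0.004, 0], [0, 0, 0], -1]
  ]
}}

```text
t: 18.57
ee_pos: [548.5, 23.6, 183.7]
orientation: [2.641, 0.643, 0.461]
ft_force: [0.3, 0.7, -2.8]
width: 17.5
grasp_force: 30.0
```

```bash
python3 cupfit.py; python3 -c "
from h import *
o=sensors.get_obs(); print(o['qpos'].round(2),o['ee_pos'].round(1))"
```

```text
n 967 med res 0.6452525929634305 axis up [-0.007  0.009  1.   ]
pitch fwd deg -0.06587977443285255 roll to left deg 0.6621895639235139
foot [607.9  59.4 136.8] rim [607.4  60.1 211.8] g [541.   29.1 200.3]
[ 0.23  0.28  2.09 -0.76  0.56  1.94] [548.   25.2 183.4]
```

The cup is level at (608,59) and 130 mm above the mat. Lowering it.

>>> {"op": "servo_tool", "data": {
  "steps": [
    [[0, 0, -0.006], [0, 0, 0], -1],
    [[0, 0, -0.012], [0, 0, 0], -1],
    [[0, 0, -0.014], [0, 0, 0], -1],
    [[0, 0, -0.014], [0, 0, 0], -1],
    [[0, 0, -0.014], [0, 0, 0], -1],
    [[0, 0, -0.014], [0, 0, 0], -1],
    [[0, 0, -0.012], [0, 0, 0], -1],
    [[0, 0, -0.01], [0, 0, 0], -1]
  ]
}}

```text
t: 19.38
ee_pos: [547.7, 26.6, 86.0]
orientation: [2.64, 0.65, 0.46]
ft_force: [-0.3, -0.4, -2.6]
width: 17.3
grasp_force: 30.0
```

>>> {"op": "servo_tool", "data": {
  "steps": [
    [[0, 0, -0.008], [0, 0, 0], -1],
    [[0, 0, -0.006], [0, 0, 0], -1],
    [[0, 0, -0.005], [0, 0, 0], -1],
    [[0, 0, -0.004], [0, 0, 0], -1],
    [[0, 0, -0.003], [0, 0, 0], -1],
    [[0, 0, -0.002], [0, 0, 0], -1],
    [[0, 0, 0], [0, 0, 0], -1],
    [[0, 0, 0], [0, 0, 0], -1]
  ]
}}

```text
t: 20.05
ee_pos: [548.4, 25.8, 59.5]
orientation: [2.64, 0.648, 0.462]
ft_force: [0.5, -0.1, -3.0]
width: 17.4
grasp_force: 30.0
```

```bash
python3 cupfit.py; python3 -c "
from h import *
o=sensors.get_obs(); print(o['qpos'].round(2),o['ee_pos'].round(1),o['ft_force'].round(1))"
```

```text
n 1078 med res 0.6922346559466774 axis up [0.    0.008 1.   ]
pitch fwd deg 0.2648003702977393 roll to left deg 0.4020558608733874
foot [607.4  61.2  13.9] rim [607.5  61.8  88.9] g [540.8  31.2  76. ]
[ 0.23  0.54  2.13 -1.27  0.4   2.5 ] [548.5  25.6  59.7] [ 0.1  0.2 -3.5]
```

Upright, about 6 mm above the mat, but j4 and j6 are near their limits. I'll pitch the gripper forward again while lowering the last millimetres; the mat will keep the cup level.

>>> {"op": "servo_tool", "data": {
  "steps": [
    [[0, 0, 0], [-0.8, 1.4, 0], -1],
    [[0, 0, -0.001], [-0.8, 1.4, 0], -1],
    [[0, 0, -0.001], [-0.8, 1.4, 0], -1],
    [[0, 0, -0.001], [-0.8, 1.4, 0], -1],
    [[0, 0, -0.001], [-0.8, 1.4, 0], -1],
    [[0, 0, -0.001], [-0.8, 1.4, 0], -1],
    [[0, 0, 0], [0, 0, 0], -1],
    [[0, 0, 0], [0, 0, 0], -1]
  ]
}}

```text
t: 20.87
ee_pos: [549.4, 25.8, 55.1]
orientation: [2.611, 0.694, 0.241]
ft_force: [1.3, -1.0, 0.1]
width: 17.5
grasp_force: 30.0
```

```bash
python3 cupfit.py; python3 -c "
from h import *
o=sensors.get_obs(); print(o['qpos'].round(2),o['ee_pos'].round(1),o['ft_force'].round(1))"
```

```text
n 1030 med res 0.7357435836498532 axis up [ 0.005 -0.003  1.   ]
pitch fwd deg 0.13169087683800618 roll to left deg -0.2918694492623476
foot [608.9  67.2  12.9] rim [609.2  67.   87.9] g [544.3  32.6  72.1]
[ 0.26  0.57  2.04 -0.92  0.55  2.11] [548.8  25.7  54.8] [1.9 0.6 0.5]
```

>>> {"op": "servo_tool", "data": {
  "steps": [
    [[0, 0, -0.001], [0, 0, 0], -1],
    [[0, 0, 0], [0, 0, 0], 0.2],
    [[0, 0, 0], [0, 0, 0], 0.2],
    [[0, 0, 0], [0, 0, 0], 0.2],
    [[0, 0, 0], [0, 0, 0], 0.2],
    [[0, 0, 0], [0, 0, 0], 0.2],
    [[0, 0, 0], [0, 0, 0], 0.2],
    [[0, 0, 0], [0, 0, 0], 0.2]
  ]
}}

```text
t: 21.68
ee_pos: [548.3, 25.6, 53.3]
orientation: [2.611, 0.696, 0.237]
ft_force: [-0.1, 0.4, 0.1]
width: 52.6
grasp_force: 0.0
```

>>> {"op": "servo_tool", "data": {
  "steps": [
    [[-0.002, 0.003, 0.007], [0, 0, 0], 0.2],
    [[-0.003, 0.005, 0.012], [0, 0, 0], 0.2],
    [[-0.005, 0.009, 0.02], [0, 0, 0], 0.2],
    [[-0.005, 0.009, 0.02], [0, 0, 0], 0.2],
    [[-0.005, 0.009, 0.02], [0, 0, 0], 0.2],
    [[-0.005, 0.009, 0.02], [0, 0, 0], 0.2],
    [[-0.01, 0, 0.02], [0, 0, 0], 0.2],
    [[-0.01, 0, 0.02], [0, 0, 0], 0.2]
  ]
}}

```text
t: 22.35
ee_pos: [502.8, 70.4, 193.8]
orientation: [2.611, 0.697, 0.237]
ft_force: [0.6, 0.7, -0.6]
width: 52.6
grasp_force: 0.0
```

>>> {"op": "servo_tool", "data": {
  "steps": [
    [[-0.015, -0.02, 0.015], [0, 0, 0], 0.2],
    [[-0.015, -0.02, 0.015], [0, 0, 0], 0.2],
    [[-0.015, -0.02, 0.015], [0, 0, 0], 0.2],
    [[-0.015, -0.02, 0], [0, 0, 0], 0.2],
    [[-0.015, -0.02, 0], [0, 0, 0], 0.2],
    [[-0.005, -0.02, 0], [0, 0, 0], 0.2],
    [[0, -0.01, 0], [0, 0, 0], 0.2],
    [[0, 0, 0], [0, 0, 0], 0.2]
  ]
}}

```text
t: 23.02
ee_pos: [422.3, -61.6, 237.9]
orientation: [2.611, 0.693, 0.237]
ft_force: [0.2, 0.5, 0.3]
width: 52.8
grasp_force: 0.0
```

```bash
python3 -c "
from cupfit import *
c0=np.array([609,65,45.]); q=cloud(c0); Rf,c,e=fit(q,R.from_euler('z',.54),c0); z=Rf.as_matrix()[:,2]; print(len(q),e,'axis',z.round(3),'foot',(c-37.5*z).round(1))
d=grab('scene'); e=grab('top'); cv2.imwrite('pics/s5.png',np.hstack([cv2.resize(d['color'][90:340,180:430],(400,400)),cv2.resize(e['color'][70:270,80:280],(400,400))]))"
```

```text
698 0.905632737800417 axis [-0.052 -0.036  0.998] foot [610.1  66.2  10.4]
```

View pics/s5.png

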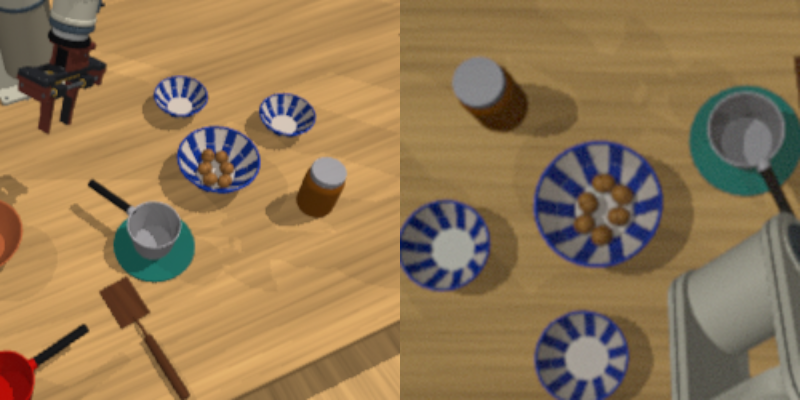

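The picture shows the empty cup upright on the mat (150,230 left; 747,130 right) and six walnuts in the large striped bowl (600,205 right). I'll compare the handle's level with the start before handing in.

```bash
python3 - <<'E'
from h import *
import pickle
def hs(d):
    P=pts(d); c=d['color'].astype(int)
    m=(c.sum(-1)<150)&(P[...,2]>45)&(P[...,2]<100)&(P[...,0]>440)&(P[...,0]<565)&(abs(P[...,1])<60)
    q=P[m]; t=q[:,:2]@[.859,.512]; return len(q),np.degrees(np.arctan(np.polyfit(t,q[:,2],1)[0])).round(2),q[:,2].mean().round(1)
print('before',hs(pickle.load(open('scene.pkl','rb'))),'now',hs(grab('scene')))
print(sensors.get_obs()['qpos'].round(2))
E
```

```text
before (127, np.float64(0.2), np.float64(77.0)) now (120, np.float64(0.57), np.float64(77.1))
[ 0.11  0.02  2.22 -0.6   0.75  1.58]
```

The handle is as level and as high as at the start, so the cup stands flat.

```bash
python3 -c "
from workcell import close_job
print(close_job())"
```

```text
the job is handed in; nothing more can be done
None
```

I handed the job in at about 23 s: all six walnuts are in the large blue-striped bowl, and the empty cup stands released and upright on the green mat, after one regrip because the cup slipped 34° forward on the first lift.

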